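# Breakfast tray: two jars, then the roll in the tongs

## Robot

A 6-joint arm with a two-finger parallel gripper is mounted at the origin on the work surface. World frame = base frame: x ahead of the robot, y to its left, z up, the work surface at z = 0. Lengths are in mm, angles in degrees, forces in N, time in s.
With the tool pointing down it reaches from about 300 to 850 mm from the base axis. Payload 4.2 kg.
Tool frame: the origin (TCP) lies midway between the tips of the shut fingers; the grasp point (between the pads) lies 19 mm behind it (env.grip_point_offset is the distance from the TCP to the grasp point, in mm); z points along the fingers, x is the direction in which the jaws open and shut, and the axes are right-handed (so a half turn about z gives the same grasp; the last joint's range is limited). The gripper opens to 91 mm and grips with 3 to 60 N. Pads are 32 mm wide; open, the fingers measure 118 mm over their backs; the gripper's body (76 mm by 178 mm) begins 60 mm behind the grasp point.
Start: joints at [-1.146, 18.312, 89.639, -0, 72.044, -1.146], TCP at [575.018, 0, 191.576] pointing down, gripper open.
Joint ranges: [-177.97, 177.97], [-48.28, 115.42], [12.27, 149.76], [-77.06, 257.06], [2.81, 150.46], [-146.56, 146.56]. Speed limits (degrees/s): [147.25, 147.25, 180, 180, 180, 180].

## Interface

Orientations are given as [roll, pitch, yaw] about the fixed x, y, z axes, in that order (R = Rz(yaw) Ry(pitch) Rx(roll)).
In Python, from workcell import env gives the robot as it stands.
- The arm moves only by the shell command python3 -m pendant 'ROWS' [FORCE]. ROWS is JSON, a list of rows, each an object with "xyz": the shift along the tool's x, y, z in m, a list of three; "roll": the turn about the tool's z in degrees; "jaw": the closure, from 0 (fully open) to 1 (shut). A call has exactly 8 rows; each row is the pose to reach, as a shift and turn from the pose commanded when the call began, along the tool's axes at that moment; what a row does not reach only later rows make up. A row lasts 1/8 s, in which the tool goes at most 62.5 mm and 10.7 degrees, less where a joint would pass 70% of its speed; a pose out of reach is approached as far as the arm can. A call with a gripper value outside its range is refused whole. The fingers move at their own pace and stop on an object; FORCE is the grip in N (left out, the last holds). Time passes only in rows, so rows that repeat a pose let the fingers close, or fill a call up. It gives the time, the measured TCP pose, the force and the opening at its end, in the units of the state.
- env.state(): the state, without advancing time (a new reading comes with each control period).
- env.grab_frame(name): name is "scene" or "side" or "wrist"; returns (picture, depth): 420x560x3 uint8, blue, green, red; 420x560 float32, mm along the optical axis (not along the pixel's ray), 0 where there is no reading.
- env.camera_params(name): a dict with "camera_matrix" (3x3 intrinsics, pixels), "cam_to_world" (4x4, takes a point from camera to world coordinates); the wrist camera has in their place "hand_eye" (4x4, takes a point from camera to tool coordinates, whose origin is the TCP and whose axes are the tool frame's). Camera axes: x right, y up, looking along -z (the intrinsics and any distortion apply to the point x, -y, -z); pixel columns grow to the right and rows downward; lengths in mm; the calibration is good to about 2 mm. The wrist camera is an equidistant fisheye: a pixel r from the principal point sees the ray r / f radians off the axis. A picture is of the moment at which its call begins: read the wrist's pose just before it. camera_params takes no time and is no camera call.
- env.job_done(): hands the job in, once; it reports no verdict.
The state is a dict: "time_s": time; "qpos": joint angles; "qvel": joint speeds; "effort": joint torques, N m; "ee_pos": TCP position; "ee_rot": TCP orientation; "force": force on the tool from outside, world axes, zero at the start; "torque": the same for the moment, N m; "gripper_width": finger opening in mm.
Only numpy, scipy, OpenCV 4.12 (cv2) and the standard library are available. Lean on these libraries where they do the work, as an engineer would, in place of code of your own. Each camera call takes 0.05 s, during which the arm holds its last target. There are 200 camera calls.

## Task

Lay the wooden breakfast tray: stand any two of the three small jam jars upright in it and leave the third jar where it is; then take the tongs, close them on the round bread roll on the cake stand and carry it over to the tray, never touching the roll with the gripper's fingers. Finish while still holding: the tongs stay in the gripper, with the roll pinched between their blades above the tray, at least 15 cm above the counter, and nothing else carries it. Do not push the finger rolls, the pepper mill, the mug or the large honey jar about.

Things in the scene. Friction and masses are not known exactly. Their poses are not given: they have to be found in the camera images.
- tray: low open wooden tray fixed to the counter, 200 mm (its x) by 260 mm (its y), 22 mm high, walls 6 mm thick, inner floor 6 mm above the counter; origin at the centre of its underside
- jar_a_center (a point): small closed glass jar with a steel lid, 44 mm in diameter, 50 mm tall, 90 g (all three are alike); this point is its centre, 25 mm above its underside
- jar_b_center (a point): small closed glass jar with a steel lid, 44 mm in diameter, 50 mm tall, 90 g (all three are alike); this point is its centre, 25 mm above its underside
- jar_c_center (a point): small closed glass jar with a steel lid, 44 mm in diameter, 50 mm tall, 90 g (all three are alike); this point is its centre, 25 mm above its underside
- tongs_grip (a point): point midway between the tongs' two black handle scales, 15 mm above their underside; grip across both scales from above. x points along the tongs to the blades, y to the left arm, z up (frame of head and left arm; the right arm turns). Scales 70 mm long, 30 mm tall, centred here; over their outer faces 61 mm open (66 at the blade end, 56 at the head end), 46 mm with the blades 44 mm apart
- tongs_tip (a point): point 100 mm ahead of tongs_grip, same height: centre of the open blades (flat plates 34 mm long, 24 mm tall, 3 mm thick; open gap 74 mm, 80 mm over the outside). It stays with the left arm: with a 44 mm thing held, the true middle between the blades lies 15 mm to its right
- tongs_right (a joint): hinge of the tongs' right arm, 100 mm behind tongs_grip: 0 = sprung fully open, grows in closing, 0.15 rad = blades 44 mm apart, 0.30 = stop. The spring pushes the scales apart with 5 N open, 6.5 N at 0.15, so the tongs can be carried half open by squeezing the scales some mm; in a gripper each arm turns half the angle
- roll_center (a point): round bread roll, 44 mm in diameter (upright sides over the middle of its height), 40 mm tall, 50 g, standing on the cake stand; this point is its centre, 20 mm above its underside
- roll: the same bread roll; origin at the centre of its underside
- tongs: steel serving tongs, 230 mm long, 130 g, lying on the counter on the edges of their arms; head to -x, blades to +x; origin 15 mm below tongs_grip, on their underside
- stand: fixed white ceramic cake stand: round plate 220 mm in diameter, 8 mm thick, its flat top 50 mm above the counter, on a 36 mm stem and a 120 mm foot; origin at the centre of its underside on the counter
- jar_a: jar a; origin at the centre of its underside
- jar_b: jar b; origin at the centre of its underside
- jar_c: jar c; origin at the centre of its underside
- finger_roll_a: oblong finger roll, 99 mm long (along its y), 33 mm wide, 32 mm tall, lying on the cake stand on the side away from the robot; leave alone; origin at the centre of its underside
- finger_roll_b: oblong finger roll, 99 mm long (along its y), 33 mm wide, 32 mm tall, lying on the cake stand on the side away from the robot; leave alone; origin at the centre of its underside
- mill: wooden pepper mill, 52 mm in diameter, 118 mm tall; leave alone; origin at the centre of its underside
- honey: large closed honey jar, 60 mm in diameter, 105 mm tall, not one of the jam jars; leave alone; origin at the centre of its underside
- mug: white mug, 76 mm in diameter, 85 mm tall, handle at its y side; leave alone; origin at the centre of its underside

How it is judged:
By the outcome, as a careful person would: the job done as asked, in the order asked, and still so for the second after the job is handed in, while the arm keeps its last pose, push and grip.
It also fails if it takes over 69 s, if anything falls off the work surface, if the arm or the gripper's body presses on something with over 40 N, if the wrist force passes 120 N, or if a joint passes its speed limit or range.

## Working session

There is one attempt and no reset: what is moved stays moved. The work goes in short steps, Python scripts to look and compute and a shell command to move; the robot and the scene stay as the last step left them, time stands still between calls to the robot, and variables do not carry over. Pictures are saved under pics/ and viewed, about 8 in all and at most 12, crops included, and the job is handed in when it is done.

```bash
mkdir -p pics; ls
cat > h.py <<'E'
import numpy as np, cv2
from workcell import env
from scipy.spatial.transform import Rotation as R
def cloud(name):
    s=env.state(); im,d=env.grab_frame(name); p=env.camera_params(name)
    K=np.array(p["camera_matrix"]); v,u=np.mgrid[0:420,0:560].astype(float)
    if name!="wrist":
        uv=np.stack([u.ravel(),v.ravel()],1)[:,None]
        dist=np.array(p.get("distortion",[0]*5),float)
        n=cv2.undistortPoints(uv,K,dist)[:,0].reshape(420,560,2)
        T=np.array(p["cam_to_world"])
        x,y=n[...,0],n[...,1]
        P=np.stack([x*d,-y*d,-d],-1)
    else:
        a=(u-K[0,2])/K[0,0]; b=(v-K[1,2])/K[1,1]; r=np.hypot(a,b)+1e-9
        t=np.tan(np.minimum(r,1.5)); P=np.stack([a/r*t*d,-b/r*t*d,-d],-1)
        W=np.eye(4); W[:3,:3]=R.from_euler('xyz',s["ee_rot"],degrees=True).as_matrix(); W[:3,3]=s["ee_pos"]
        T=W@np.array(p["hand_eye"])
    P=P@T[:3,:3].T+T[:3,3]; P[d<=0]=np.nan
    return im,d,P
E
python3 - <<'E'
from h import *
for n in ["scene","side"]:
    im,d,P=cloud(n); cv2.imwrite(f"pics/{n}0.png",im); np.save(f"{n}0.npy",P)
    p=env.camera_params(n); print(n,p)
print(env.camera_params("wrist")); print(env.state(),env.grip_point_offset)
E
```

```text
pics
scene {'camera_matrix': array([[496.80011443,   0.        , 272.1205791 ],
       [  0.        , 496.80011443, 206.50720133],
       [  0.        ,   0.        ,   1.        ]]), 'cam_to_world': array([[ 1.33251295e-01, -5.27428087e-01,  8.39085041e-01,
         1.57619407e+03],
       [ 9.90804903e-01,  9.09222334e-02, -1.00193774e-01,
        -3.53963804e+01],
       [-2.34464755e-02,  8.44720522e-01,  5.34693839e-01,
         6.94198053e+02],
       [ 0.00000000e+00,  0.00000000e+00,  0.00000000e+00,
         1.00000000e+00]])}
side {'camera_matrix': array([[462.98712916,   0.        , 275.77554842],
       [  0.        , 462.98712916, 213.64141523],
       [  0.        ,   0.        ,   1.        ]]), 'cam_to_world': array([[ 8.09535298e-01,  3.27772321e-01, -4.87050210e-01,
         1.11462783e+01],
       [-5.86715911e-01,  4.80563458e-01, -6.51784629e-01,
        -6.91548826e+02],
       [ 2.04215721e-02,  8.13402771e-01,  5.81342318e-01,
         7.84880093e+02],
       [ 0.00000000e+00,  0.00000000e+00,  0.00000000e+00,
         1.00000000e+00]])}
{'camera_matrix': arra
[... 466 characters left out ...]
00000e+00,
         1.00000000e+00]])}
{'time_s': 0.1, 'qpos': array([-1.14572569e+00,  1.83463363e+01,  8.96998912e+01, -1.09287457e-03,
        7.20437661e+01, -1.14580529e+00]), 'qvel': array([ 0.13798007, -0.03401052, -0.21844701, -0.03404188,  0.05898288,
       -0.0397576 ]), 'effort': array([ 5.01049108e-04, -4.13330913e+01, -2.32510239e+01,  7.29743019e-02,
        4.21804120e-02, -4.88014211e-05]), 'ee_pos': array([5.74507557e+02, 6.02272279e-03, 1.90817622e+02]), 'ee_rot': array([-1.79999239e+02,  8.99964021e-02,  4.17941408e-04]), 'force': array([0.10198582, 0.32758185, 1.22968242]), 'torque': array([-0.0031609 ,  0.02420441,  0.03826336]), 'gripper_width': 91.35150565294602} 18.8
```

View pics/scene0.png

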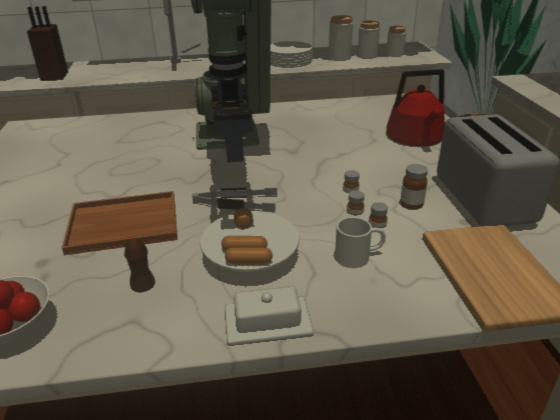

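View pics/side0.png

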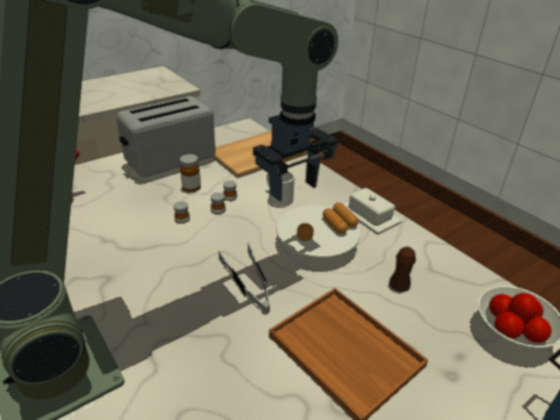

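The scene camera shows the jam jars at about (351,181), (356,203) and (378,215), the honey jar at (415,187), the roll at (243,218) and the tongs at (235,197) with their head to the left. The tray is at (122,222). Next I measure them.

```bash
cat > m.py <<'E'
from h import *
from scipy import ndimage as nd
for n in ["scene","side"]:
    P=np.load(f"{n}0.npy"); 
    m=(P[...,2]>7)&(P[...,2]<130)&(P[...,0]>250)&(P[...,0]<850)&(abs(P[...,1])<450)
    # grid clusters
    l,k=nd.label(m&(np.nan_to_num(nd.generic_gradient_magnitude(np.nan_to_num(P[...,2]),nd.sobel))<1e9))
    for i in range(1,k+1):
        q=P[l==i]
        if len(q)<25: continue
        v,u=np.where(l==i)
        print(n,len(q),"px",int(u.mean()),int(v.mean()),"lo",q.min(0).round(),"hi",q.max(0).round(),"med",np.median(q,0).round())
    def show(t,mm):
        q=P[mm]; 
        if len(q)>5: print("  ",t,len(q),"mean",q.mean(0).round(1),"lo",np.percentile(q,3,0).round(1),"hi",np.percentile(q,97,0).round(1))
    im=cv2.imread(f"pics/{n}0.png").astype(int)
    boxes={"scene":dict(jA=(340,170,362,192),jB=(345,192,366,215),jC=(368,204,390,228),roll=(233,206,254,228)),
           "side":dict(jA=(172,202,190,222),jB=(210,194,226,214),jC=(222,180,238,200),roll=(296,222,315,242))}[n]
    for t,(a,b,c,e) in boxes.items():
        mm=np.zeros(m.shape,bool); mm[b:e,a:c]=True; mm&=m
        if t=="roll": mm&=P[...,2]>62
        zt=np.nanpercentile(P[...,2][mm],97)
        show(t,mm); show(t+" top",mm&(P[...,2]>zt-4))
E
python3 m.py
```

```text
scene 552 px 409 186 lo [509. 423.   8.] hi [566. 450. 106.] med [551. 436.  63.]
scene 637 px 353 191 lo [411. 280.   7.] hi [567. 341.  53.] med [533. 308.  35.]
scene 5819 px 247 232 lo [ 414. -111.    7.] hi [792. 129.  90.] med [675.  14.  49.]
scene 2502 px 126 239 lo [ 393. -419.    7.] hi [ 771. -148.  117.] med [ 605. -225.   20.]
scene 2087 px 359 235 lo [583. 204.   7.] hi [767. 361.  86.] med [729. 252.  49.]
scene 804 px 443 255 lo [684. 419.   7.] hi [850. 450.  25.] med [776. 431.  20.]
scene 1379 px 25 293 lo [ 750. -450.   18.] hi [ 850. -373.  110.] med [ 823. -420.   60.]
   jA 307 mean [446.3 317.   33.1] lo [418.7 298.9   9.3] hi [511.9 338.1  49.9]
   jA top 100 mean [444.2 318.3  48.4] lo [415.7 299.6  46.2] hi [527.5 337.5  50.6]
   jB 331 mean [552.2 299.2  32. ] lo [531.9 282.1   8.2] hi [562.9 320.2  50.1]
   jB top 99 mean [545.4 301.3  48.6] lo [529.6 283.6  46.6] hi [560.1 318.9  50.7]
   jC 384 mean [622.7 333.5  35. ] lo [597.6 276.7   8.6] hi [723.  357.3  82.7]
   jC top 18 mean [724.  276.7  82.9] lo [714.7 275.   79.3] hi [734.1 278.7  85.3]
   rol
[... 1061 characters left out ...]
 med [ 810. -419.   58.]
   jA 281 mean [427.5 308.   33.9] lo [410.8 295.1   8.8] hi [448.  328.3  52.2]
   jA top 82 mean [430.3 315.4  50.3] lo [413.9 298.   48.3] hi [447.4 332.5  53.1]
   jB 262 mean [535.1 291.6  32.6] lo [518.2 277.9   9.1] hi [580.6 328.6  52. ]
   jB top 75 mean [536.  296.2  50. ] lo [520.1 282.9  48.2] hi [554.3 313.4  52.9]
   jC 247 mean [595.9 327.6  35.4] lo [553.5 290.9   9.7] hi [618.3 352.   51.6]
   jC top 85 mean [596.9 332.3  50.1] lo [550.5 287.6  48. ] hi [619.5 356.9  52.8]
   roll 233 mean [6.194e+02 5.000e-01 7.910e+01] lo [605.1 -13.1  64.4] hi [640.2  19.7  90.2]
   roll top 60 mean [623.8   6.   88.2] lo [612.2  -6.1  86.3] hi [637.   18.3  90.4]
```

Run:
```python
from h import *
im,d,P=cloud("wrist"); cv2.imwrite("pics/w0.png",im); np.save("w0.npy",P)
s=env.state()
for n in ["side","w"]:
    P=np.load(n+"0.npy")
    m=(P[...,2]>22)&(P[...,2]<36)&(P[...,0]>395)&(P[...,0]<530)&(abs(P[...,1])<130)
    q=P[m]; print(n,len(q))
    for a in range(-125,126,15):
        b=q[(q[:,1]>=a)&(q[:,1]<a+15)]
        if len(b): print(a, np.sort(b[:,0])[::max(1,len(b)//8)].round())
```

```text
side 286
-125 [422. 422. 424. 425. 425. 425. 425. 427. 428. 430. 431. 433.]
-110 [419. 420. 423. 424. 426. 429. 430. 432. 435. 438.]
-95 [418. 418. 419. 419. 420. 421. 421. 421. 422. 439. 439. 441. 443. 444.
 445.]
-80 [418. 418. 418. 419. 419. 420. 421. 421. 446. 448. 449. 449. 453. 454.]
-65 [416. 417. 418. 419. 420. 456. 457. 458. 462.]
-50 [412. 415. 416. 417. 420. 464. 466. 466. 468. 469.]
-35 [415. 415. 416. 417. 418. 468. 470. 472. 473.]
-20 [416. 417. 417. 419. 421. 474. 474. 477. 479.]
-5 [417. 419. 420. 422. 477. 479. 480. 481. 483.]
10 [420. 421. 421. 422. 423. 423. 425. 482. 482. 484. 487.]
25 [421. 421. 422. 424. 424. 425. 486. 487. 488. 493.]
40 [425. 426. 427. 427. 429. 492. 493. 493.]
55 [426. 427. 428. 430. 499. 501. 501. 503. 504.]
70 [426. 427. 427. 428. 429. 429. 430. 502. 503. 504. 506. 507. 508.]
85 [427. 428. 429. 429. 429. 431. 433. 507. 507. 508. 509. 509. 510. 511.]
100 [429. 429. 430. 431. 432. 432. 432. 434.]
w 1146
-95 [418. 419. 419. 419. 420. 420. 420. 421. 421. 421.]
-80 [416. 417. 418. 418. 419. 419. 420. 420. 420.]
-65 [415. 417. 417. 418. 418. 419. 419. 419. 460. 463.]
-50 [415. 417. 418. 418. 466. 468. 469. 470. 471.]
-35 [415. 417. 418. 419. 420. 470. 472. 473. 475.]
-20 [417. 418. 420. 420. 421. 474. 476. 477. 479.]
-5 [418. 420. 422. 422. 423. 479. 480. 482. 484.]
10 [421. 423. 424. 424. 426. 482. 484. 485. 486.]
25 [422. 424. 425. 426. 427. 428. 487. 489. 491.]
40 [425. 426. 427. 427. 428. 492. 494. 496. 498.]
55 [426. 427. 428. 429. 498. 500. 502. 503.]
70 [426. 428. 429. 430. 504. 505. 506. 507.]
85 [428. 429. 430. 431. 432. 506. 509. 510. 511.]
100 [430. 430. 431. 431. 432. 432. 433. 433. 434.]
```

View pics/w0.png

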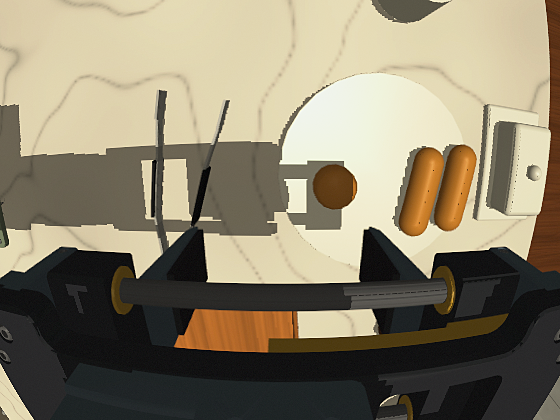

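```bash
python3 -m pendant '[{"xyz":[-0.02,-0.06,0],"roll":0,"jaw":0.1},{"xyz":[-0.04,-0.12,0],"roll":0,"jaw":0.3},{"xyz":[-0.055,-0.18,0],"roll":0,"jaw":0.3},{"xyz":[-0.07,-0.23,0],"roll":0,"jaw":0.3},{"xyz":[-0.08,-0.28,0.01],"roll":0,"jaw":0.3},{"xyz":[-0.085,-0.31,0.02],"roll":0,"jaw":0.3},{"xyz":[-0.085,-0.31,0.02],"roll":0,"jaw":0.3},{"xyz":[-0.085,-0.31,0.02],"roll":0,"jaw":0.3}]' 20
python3 - <<'E'
from h import *
im,d,P=cloud("wrist"); cv2.imwrite("pics/w1.png",im); np.save("w1.npy",P)
print(env.state()["ee_pos"])
for t,c in dict(A=(430,317),B=(540,299),C=(604,336)).items():
    m=(P[...,2]>42)&(P[...,2]<60)&(np.hypot(P[...,0]-c[0],P[...,1]-c[1])<33)
    q=P[m]; 
    if len(q)<9: print(t,len(q)); continue
    e,r=cv2.minEnclosingCircle(q[:,:2].astype(np.float32)); print(t,len(q),q.mean(0).round(1),np.round(e,1),r)
E
```

```text
time_s: 1.15
ee_pos: [490.1, 309.3, 171.5]
ee_rot: [180.0, 0.0, -0.0]
force: [0.3, -0.5, 0.2]
gripper_width: 63.7
[490.3476063  309.03589332 171.79988878]
A 1198 [431.8 317.4  49.8] [431.3 316.8] 19.958683013916016
B 1199 [537.4 300.3  49.8] [538.1 299.2] 20.206090927124023
C 1152 [601.  338.4  49.7] [602.1 338. ] 20.13921356201172
```

The wrist view shows the tongs' scales at about (153,190) and (203,195), the roll at (335,187) on the stand, and the finger rolls beyond it. Jar A is at (431.5,317) and B at (538,300); I take A first.

```bash
python3 -m pendant '[{"xyz":[-0.05,-0.007,0.02],"roll":0,"jaw":0.3},{"xyz":[-0.0585,-0.007,0.07],"roll":0,"jaw":0.3},{"xyz":[-0.0585,-0.007,0.12],"roll":0,"jaw":0.3},{"xyz":[-0.0585,-0.007,0.15],"roll":0,"jaw":0.3},{"xyz":[-0.0585,-0.007,0.162],"roll":0,"jaw":0.3},{"xyz":[-0.0585,-0.007,0.162],"roll":0,"jaw":0.6},{"xyz":[-0.0585,-0.007,0.162],"roll":0,"jaw":0.8},{"xyz":[-0.0585,-0.007,0.162],"roll":0,"jaw":0.8}]' 20
python3 - <<'E'
from h import *
# tray from top-rim points
for n in ["scene","side","w"]:
    P=np.load(n+"0.npy")
    m=(P[...,2]>16)&(P[...,2]<27)&(P[...,0]>360)&(P[...,0]<640)&(P[...,1]<-130)&(P[...,1]>-450)
    q=P[m][:,:2].astype(np.float32)
    if len(q)<30: print(n,len(q));continue
    print(n,len(q),cv2.minAreaRect(q))
E
```

```text
time_s: 2.2
ee_pos: [432.3, 317.5, 10.9]
ee_rot: [-179.9, -0.1, -0.0]
force: [-1.5, 0.0, 3.0]
gripper_width: 39.4
scene 787 ((503.0628356933594, -284.40234375), (208.23236083984375, 261.0426940917969), 3.8623404502868652)
side 1497 ((500.65301513671875, -286.0657958984375), (202.60989379882812, 261.40924072265625), 3.617795467376709)
w 121 ((591.3848266601562, -195.1279754638672), (6.174755573272705, 46.17224884033203), 4.595902919769287)
```

```bash
python3 -m pendant '[{"xyz":[0,0,-0.06],"roll":0,"jaw":0.8},{"xyz":[0.0,0.03,-0.11],"roll":0,"jaw":0.8},{"xyz":[0.01,0.09,-0.12],"roll":0,"jaw":0.8},{"xyz":[0.02,0.15,-0.12],"roll":0,"jaw":0.8},{"xyz":[0.03,0.21,-0.12],"roll":0,"jaw":0.8},{"xyz":[0.04,0.27,-0.12],"roll":0,"jaw":0.8},{"xyz":[0.05,0.33,-0.12],"roll":0,"jaw":0.8},{"xyz":[0.055,0.39,-0.12],"roll":0,"jaw":0.8}]' 20
```

```text
time_s: 3.2
ee_pos: [487.1, -75.1, 130.4]
ee_rot: [180.0, -0.1, 0.0]
force: [1.4, -0.0, -3.0]
gripper_width: 39.7
```

```bash
python3 -m pendant '[{"xyz":[0.003,0.06,0],"roll":0,"jaw":0.8},{"xyz":[0.003,0.12,0],"roll":0,"jaw":0.8},{"xyz":[0.003,0.18,0.01],"roll":0,"jaw":0.8},{"xyz":[0.003,0.235,0.03],"roll":0,"jaw":0.8},{"xyz":[0.003,0.265,0.07],"roll":0,"jaw":0.8},{"xyz":[0.003,0.267,0.1],"roll":0,"jaw":0.8},{"xyz":[0.003,0.267,0.112],"roll":0,"jaw":0.8},{"xyz":[0.003,0.267,0.112],"roll":0,"jaw":0.8}]' 20
```

```text
time_s: 4.2
ee_pos: [489.6, -339.8, 17.9]
ee_rot: [180.0, -0.0, 0.0]
force: [-0.0, -0.0, -0.7]
gripper_width: 39.4
```

```bash
python3 -m pendant '[{"xyz":[0,0,0],"roll":0,"jaw":0.4},{"xyz":[0,0,0],"roll":0,"jaw":0.3},{"xyz":[0,0,0],"roll":0,"jaw":0.3},{"xyz":[0,0,-0.04],"roll":0,"jaw":0.3},{"xyz":[0,0,-0.095],"roll":0,"jaw":0.3},{"xyz":[0,-0.05,-0.12],"roll":0,"jaw":0.3},{"xyz":[0,-0.11,-0.12],"roll":0,"jaw":0.3},{"xyz":[0,-0.17,-0.12],"roll":0,"jaw":0.3}]' 20
```

```text
time_s: 5.2
ee_pos: [489.7, -168.5, 138.4]
ee_rot: [180.0, -0.1, -0.1]
force: [1.3, 0.2, 0.4]
gripper_width: 63.7
```

```bash
python3 -m pendant '[{"xyz":[0.005,-0.06,0],"roll":0,"jaw":0.3},{"xyz":[0.01,-0.12,0],"roll":0,"jaw":0.3},{"xyz":[0.015,-0.18,0],"roll":0,"jaw":0.3},{"xyz":[0.02,-0.24,0],"roll":0,"jaw":0.3},{"xyz":[0.03,-0.3,0],"roll":0,"jaw":0.3},{"xyz":[0.04,-0.36,0],"roll":0,"jaw":0.3},{"xyz":[0.048,-0.415,0],"roll":0,"jaw":0.3},{"xyz":[0.0485,-0.47,0],"roll":0,"jaw":0.3}]' 20
python3 -m pendant '[{"xyz":[0,0,0.04],"roll":0,"jaw":0.3},{"xyz":[0,0,0.09],"roll":0,"jaw":0.3},{"xyz":[0,0,0.12],"roll":0,"jaw":0.3},{"xyz":[0,0,0.128],"roll":0,"jaw":0.3},{"xyz":[0,0,0.128],"roll":0,"jaw":0.6},{"xyz":[0,0,0.128],"roll":0,"jaw":0.8},{"xyz":[0,0,0.128],"roll":0,"jaw":0.8},{"xyz":[0,0,0.11],"roll":0,"jaw":0.8}]' 20
```

```text
time_s: 6.2
ee_pos: [538.4, 302.1, 137.8]
ee_rot: [-180.0, -0.1, 0.0]
force: [-0.4, -0.3, -0.3]
gripper_width: 63.7
time_s: 7.2
ee_pos: [537.3, 299.6, 27.4]
ee_rot: [179.9, 0.1, -0.0]
force: [-0.9, -0.4, -0.1]
gripper_width: 39.5
```

```bash
python3 -m pendant '[{"xyz":[-0.01,0,-0.06],"roll":0,"jaw":0.8},{"xyz":[-0.02,0.03,-0.11],"roll":0,"jaw":0.8},{"xyz":[-0.03,0.09,-0.12],"roll":0,"jaw":0.8},{"xyz":[-0.04,0.15,-0.12],"roll":0,"jaw":0.8},{"xyz":[-0.04,0.21,-0.12],"roll":0,"jaw":0.8},{"xyz":[-0.04,0.27,-0.12],"roll":0,"jaw":0.8},{"xyz":[-0.04,0.33,-0.12],"roll":0,"jaw":0.8},{"xyz":[-0.04,0.39,-0.12],"roll":0,"jaw":0.8}]' 20
python3 -m pendant '[{"xyz":[0,0.06,0],"roll":0,"jaw":0.8},{"xyz":[0,0.11,0],"roll":0,"jaw":0.8},{"xyz":[0,0.14,0.04],"roll":0,"jaw":0.8},{"xyz":[0,0.145,0.09],"roll":0,"jaw":0.8},{"xyz":[0,0.145,0.12],"roll":0,"jaw":0.8},{"xyz":[0,0.145,0.13],"roll":0,"jaw":0.8},{"xyz":[0,0.145,0.13],"roll":0,"jaw":0.8},{"xyz":[0,0.145,0.13],"roll":0,"jaw":0.8}]' 20
```

```text
time_s: 8.2
ee_pos: [498.0, -91.9, 148.5]
ee_rot: [180.0, -0.1, -0.0]
force: [1.1, -0.4, -0.8]
gripper_width: 39.5
time_s: 9.2
ee_pos: [499.2, -235.4, 18.9]
ee_rot: [179.9, -0.2, 0.0]
force: [0.5, 0.1, -1.5]
gripper_width: 39.5
```

```bash
python3 -m pendant '[{"xyz":[0,0,0],"roll":0,"jaw":0.4},{"xyz":[0,0,0],"roll":0,"jaw":0.3},{"xyz":[0,0,0],"roll":0,"jaw":0.3},{"xyz":[0,0,-0.04],"roll":0,"jaw":0.3},{"xyz":[0,0,-0.09],"roll":0,"jaw":0.2},{"xyz":[0,-0.04,-0.13],"roll":0,"jaw":0},{"xyz":[0,-0.09,-0.16],"roll":0,"jaw":0},{"xyz":[0.01,-0.14,-0.19],"roll":0,"jaw":0}]' 20
python3 - <<'E'
from h import *
P=np.load("w0.npy"); im=cv2.imread("pics/w0.png").astype(int)
ok=(P[...,2]>20)&(P[...,2]<38)&(P[...,0]>395)&(P[...,0]<530)&(abs(P[...,1])<60)
dark=ok&(im.max(2)<40)
for t,m in dict(L=dark&(P[...,0]<445),R=dark&(P[...,0]>445)).items():
    q=P[m]; print(t,len(q),q.min(0).round(),q.max(0).round(),q.mean(0).round(1),cv2.minAreaRect(q[:,:2].astype(np.float32)))
im,d,P=cloud("wrist"); cv2.imwrite("pics/w2.png",im); np.save("w2.npy",P); print(env.state()["ee_pos"])
c=(627,8)
m=(P[...,2]>68)&(P[...,2]<95)&(np.hypot(P[...,0]-c[0],P[...,1]-c[1])<35); q=P[m]
print("roll",len(q),q.mean(0) if len(q) else 0,cv2.minEnclosingCircle(q[:,:2].astype(np.float32)) if len(q) else 0)
P0=np.load("w0.npy");m=(P0[...,2]>68)&(P0[...,2]<95)&(np.hypot(P0[...,0]-c[0],P0[...,1]-c[1])<35); q=P0[m]
print("roll w0",len(q),q.mean(0),cv2.minEnclosingCircle(q[:,:2].astype(np.float32)))
m=(P0[...,2]>44)&(P0[...,2]<56)&(P0[...,0]>540); q=P0[m];print("stand",q.min(0),q.max(0),cv2.minEnclosingCircle(q[:,:2].astype(np.float32)))
E
```

```text
time_s: 10.2
ee_pos: [507.5, -93.8, 208.9]
ee_rot: [180.0, -0.0, -0.1]
force: [1.0, -0.5, -0.5]
gripper_width: 90.9
L 174 [416. -37.  25.] [426.  30.  32.] [421.1  -1.2  29.5] ((420.9283142089844, -3.651233673095703), (68.256103515625, 4.113824844360352), 84.45333862304688)
R 246 [465. -49.  20.] [486.  17.  32.] [476.4 -15.1  28.1] ((475.3516540527344, -15.80621337890625), (69.09481048583984, 5.09084939956665), 74.4594497680664)
[510.97301204 -88.35318372 213.08113845]
roll 1320 [621.25043069   6.2682502   84.05808336] ((625.210205078125, 6.9169769287109375), 21.872392654418945)
roll w0 1515 [623.39403627   9.95167001  84.37327315] ((625.2479248046875, 7.204660892486572), 22.02482795715332)
stand [569.04168181 -90.7663439   44.02038708] [923.46094189 212.03414309  55.99905312] ((748.9561157226562, 36.177669525146484), 183.42437744140625)
```

View pics/w2.png

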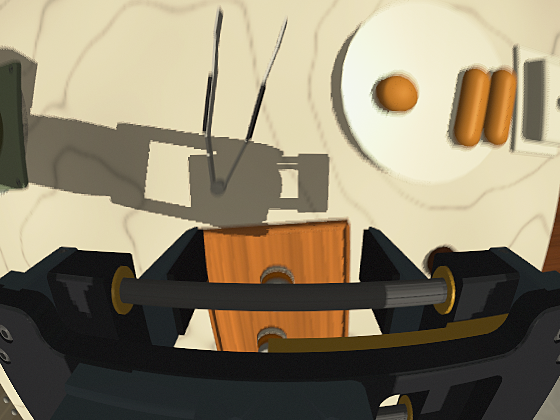

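Both jars stand in the tray, at (276,275) and (272,340). The tongs grip is at (448,-10), yawed about -11.5° for the tool. Going down over it.

```bash
python3 -m pendant '[{"xyz":[-0.03,-0.05,0.01],"roll":8,"jaw":0},{"xyz":[-0.06,-0.085,0.04],"roll":11.5,"jaw":0},{"xyz":[-0.06,-0.085,0.08],"roll":11.5,"jaw":0},{"xyz":[-0.06,-0.085,0.13],"roll":11.5,"jaw":0},{"xyz":[-0.06,-0.085,0.17],"roll":11.5,"jaw":0},{"xyz":[-0.06,-0.085,0.195],"roll":11.5,"jaw":0},{"xyz":[-0.06,-0.085,0.204],"roll":11.5,"jaw":0},{"xyz":[-0.06,-0.085,0.205],"roll":11.5,"jaw":0}]' 20
python3 -m pendant '[{"xyz":[0,0,0],"roll":0,"jaw":0.1},{"xyz":[0,0,0],"roll":0,"jaw":0.2},{"xyz":[0,0,0],"roll":0,"jaw":0.3},{"xyz":[0,0,0],"roll":0,"jaw":0.36},{"xyz":[0,0,0],"roll":0,"jaw":0.41},{"xyz":[0,0,0],"roll":0,"jaw":0.41},{"xyz":[0,0,0],"roll":0,"jaw":0.41},{"xyz":[0,0,0],"roll":0,"jaw":0.41}]' 20
python3 - <<'E'
from h import *
im,d,P=cloud("wrist"); cv2.imwrite("pics/w3.png",im); s=env.state(); print(s["ee_pos"],s["ee_rot"])
E
```

```text
time_s: 11.25
ee_pos: [448.2, -10.1, 2.6]
ee_rot: [180.0, 0.0, -11.5]
force: [0.3, -0.3, -0.0]
gripper_width: 91.2
time_s: 12.25
ee_pos: [448.2, -9.9, 3.0]
ee_rot: [-180.0, -0.0, -11.5]
force: [-1.4, 0.8, 5.6]
gripper_width: 53.7
[448.20553479  -9.88492675   2.99186763] [-1.79983366e+02 -2.69967607e-02 -1.15082142e+01]
```

View pics/w3.png

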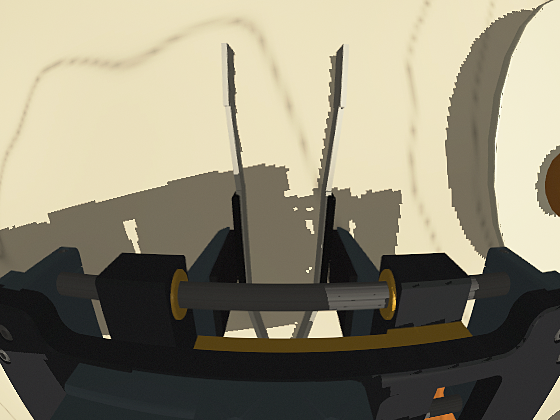

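The tongs are held: both scales sit between the pads and the blades are about 60 mm apart, ending at (226,45) and (344,45). Lifting and turning them now.

```bash
python3 -m pendant '[{"xyz":[0,0,-0.01],"roll":0,"jaw":0.41},{"xyz":[0,0,-0.03],"roll":0,"jaw":0.41},{"xyz":[0,0,-0.06],"roll":0,"jaw":0.41},{"xyz":[0,0,-0.09],"roll":3,"jaw":0.41},{"xyz":[0,0,-0.12],"roll":9,"jaw":0.41},{"xyz":[0,0,-0.14],"roll":17,"jaw":0.41},{"xyz":[0,0,-0.15],"roll":25,"jaw":0.41},{"xyz":[0,0,-0.15],"roll":33,"jaw":0.41}]' 20
python3 -m pendant '[{"xyz":[0,0,0],"roll":8,"jaw":0.41},{"xyz":[0,0,0],"roll":16,"jaw":0.41},{"xyz":[0,0,0],"roll":24,"jaw":0.41},{"xyz":[0,0,0],"roll":32,"jaw":0.41},{"xyz":[0,0,0],"roll":38,"jaw":0.41},{"xyz":[0,0,0],"roll":43,"jaw":0.41},{"xyz":[0,0,0],"roll":45.5,"jaw":0.41},{"xyz":[0,0,0],"roll":45.5,"jaw":0.41}]' 20
python3 - <<'E'
from h import *
im,d,P=cloud("wrist"); cv2.imwrite("pics/w4.png",im); np.save("w4.npy",P); s=env.state(); print(s["ee_pos"],s["ee_rot"])
im2,d2,P2=cloud("side"); cv2.imwrite("pics/s4.png",im2)
def rep(Q,t):
  for a in (0,30,60,85,95,105,113,120):
    x=s["ee_pos"][0]+a; m=(abs(Q[...,0]-x)<3)&(abs(Q[...,1]-s["ee_pos"][1])<60)&(Q[...,2]>110)&(Q[...,2]<200); q=Q[m]
    if len(q): print(t,a,len(q),"y",q[:,1].min().round(1),q[:,1].max().round(1),"z",np.percentile(q[:,2],[5,95]).round(1))
rep(P,"w"); rep(P2,"s")
c=(625,7);m=(P[...,2]>68)&(P[...,2]<95)&(np.hypot(P[...,0]-c[0],P[...,1]-c[1])<30); q=P[m]
print(len(q),cv2.minEnclosingCircle(q[:,:2].astype(np.float32)) if len(q) else 0)
E
```

```text
time_s: 13.3
ee_pos: [448.5, -10.1, 153.7]
ee_rot: [-179.9, -0.1, -44.8]
force: [0.4, 0.6, -1.0]
gripper_width: 54.2
time_s: 14.3
ee_pos: [447.8, -10.1, 152.7]
ee_rot: [180.0, -0.0, -90.0]
force: [-1.1, 0.2, -1.3]
gripper_width: 53.9
[447.80874219 -10.05458418 152.65557749] [ 1.79997407e+02 -4.28646411e-03 -8.99596379e+01]
w 0 374 y -39.0 16.0 z [145.9 197.3]
w 30 398 y -39.5 16.3 z [164.5 191.6]
w 60 194 y -38.4 15.0 z [184.8 199.1]
w 85 26 y -41.0 17.2 z [197.8 199.7]
s 0 89 y -49.4 19.0 z [139.4 196.1]
s 30 31 y -39.5 -34.1 z [158.7 190.3]
s 60 16 y -41.2 -36.2 z [183.8 199.1]
s 85 3 y -42.0 -40.3 z [197.7 199.5]
1132 ((623.1934814453125, 6.876254558563232), 21.759923934936523)
```

View pics/w4.png

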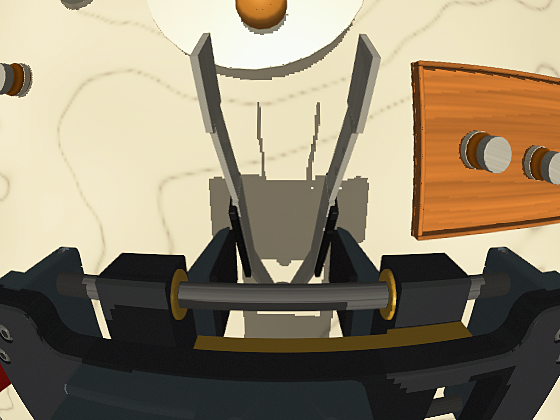

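The tongs have pitched head-down in the pads: the blades ride high in the picture at (202,85) and (365,85). While they are open the pads only touch their splayed scales at the front edge. I'll lay them flat on the counter and regrip nearer the head.

```bash
python3 -m pendant '[{"xyz":[0,0.02,0.03],"roll":0,"jaw":0.41},{"xyz":[0,0.035,0.06],"roll":0,"jaw":0.41},{"xyz":[0,0.04,0.085],"roll":0,"jaw":0.41},{"xyz":[0,0.04,0.105],"roll":0,"jaw":0.41},{"xyz":[0,0.04,0.12],"roll":0,"jaw":0.41},{"xyz":[0,0.04,0.135],"roll":0,"jaw":0.41},{"xyz":[0,0.04,0.145],"roll":0,"jaw":0.41},{"xyz":[0,0.04,0.15],"roll":0,"jaw":0.41}]' 20
python3 -m pendant '[{"xyz":[0,0,0],"roll":0,"jaw":0.41},{"xyz":[0,0,0],"roll":0,"jaw":0.35},{"xyz":[0,0,0],"roll":0,"jaw":0.28},{"xyz":[0,0,0],"roll":0,"jaw":0.2},{"xyz":[0,0,0],"roll":0,"jaw":0.1},{"xyz":[0,0,0],"roll":0,"jaw":0},{"xyz":[0,0,0],"roll":0,"jaw":0},{"xyz":[0,0,0],"roll":0,"jaw":0}]' 20
python3 - <<'E'
from h import *
im,d,P=cloud("wrist"); cv2.imwrite("pics/w5.png",im); np.save("w5.npy",P); s=env.state(); print(s["ee_pos"],s["ee_rot"])
ok=(P[...,2]>18)&(P[...,2]<60)&(P[...,0]>430)&(P[...,0]<600)&(abs(P[...,1]+10)<60)
q=P[ok]
for a in range(430,545,10):
    b=q[(q[:,0]>=a)&(q[:,0]<a+10)]; l=b[b[:,1]>-10]; r=b[b[:,1]<-10]
    if len(l)and len(r): print(a,"L y %.1f z %.1f  R y %.1f z %.1f"%(np.median(l[:,1]),np.percentile(l[:,2],90),np.median(r[:,1]),np.percentile(r[:,2],90)))
print("max x",q[:,0].max())
E
```

```text
time_s: 15.4
ee_pos: [408.5, -10.0, 2.6]
ee_rot: [-180.0, -0.0, -90.0]
force: [-1.7, 0.3, 8.5]
gripper_width: 54.0
time_s: 16.4
ee_pos: [408.0, -10.0, 2.6]
ee_rot: [-180.0, -0.0, -90.0]
force: [0.4, -0.7, 1.1]
gripper_width: 91.2
[408.02629692 -10.01211384   2.53734155] [-1.79997162e+02  3.97079929e-04 -9.00029073e+01]
430 L y 17.5 z 30.4  R y -40.3 z 30.5
440 L y 18.2 z 30.2  R y -41.2 z 30.2
450 L y 19.3 z 23.8  R y -42.3 z 23.6
460 L y 20.9 z 23.8  R y -43.7 z 23.7
470 L y 22.4 z 23.7  R y -45.5 z 23.8
480 L y 23.9 z 23.8  R y -47.0 z 23.9
490 L y 25.2 z 27.6  R y -48.2 z 27.6
500 L y 25.7 z 27.7  R y -48.9 z 27.9
510 L y 26.5 z 27.6  R y -49.8 z 27.8
520 L y 27.0 z 27.7  R y -50.3 z 27.7
max x 526.1180988464577
```

View pics/w5.png

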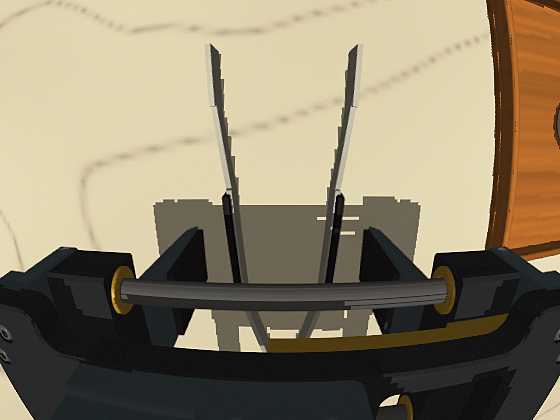

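The tongs lie flat again and fully open, with their middle at y = -11.6 and the blade ends at x about 526. I regrip 18 mm further back and lift gently.

```bash
python3 -m pendant '[{"xyz":[0.002,0.01,0],"roll":0,"jaw":0},{"xyz":[0.002,0.018,0],"roll":0,"jaw":0.1},{"xyz":[0.002,0.018,0],"roll":0,"jaw":0.2},{"xyz":[0.002,0.018,0],"roll":0,"jaw":0.3},{"xyz":[0.002,0.018,0],"roll":0,"jaw":0.36},{"xyz":[0.002,0.018,0],"roll":0,"jaw":0.41},{"xyz":[0.002,0.018,0],"roll":0,"jaw":0.41},{"xyz":[0.002,0.018,0],"roll":0,"jaw":0.41}]' 20
python3 -m pendant '[{"xyz":[0,0,-0.002],"roll":0,"jaw":0.41},{"xyz":[0,0,-0.006],"roll":0,"jaw":0.41},{"xyz":[0,0,-0.014],"roll":0,"jaw":0.41},{"xyz":[0,0,-0.024],"roll":0,"jaw":0.41},{"xyz":[0,0,-0.036],"roll":0,"jaw":0.41},{"xyz":[0,0,-0.047],"roll":0,"jaw":0.41},{"xyz":[0,0,-0.054],"roll":0,"jaw":0.41},{"xyz":[0,0,-0.057],"roll":0,"jaw":0.41}]' 20
cat > t.py <<'E'
from h import *
import sys
im,d,P=cloud("wrist"); cv2.imwrite(f"pics/{sys.argv[1]}.png",im); s=env.state(); e=s["ee_pos"]; print(e.round(1))
q=P[(P[...,2]>e[2])&(P[...,2]<e[2]+90)&(abs(P[...,1]-e[1])<60)]
for a in range(30,150,8):
    x=e[0]+a; b=q[(q[:,0]>=x)&(q[:,0]<x+8)]; l=b[b[:,1]>e[1]+12]; r=b[b[:,1]<e[1]-12]
    if len(l)and len(r): print(a,"L y %.1f z %.1f  R y %.1f z %.1f"%(np.median(l[:,1]),np.percentile(l[:,2],90),np.median(r[:,1]),np.percentile(r[:,2],90)))
E
python3 t.py w6
```

```text
time_s: 17.45
ee_pos: [390.4, -12.0, 2.6]
ee_rot: [-180.0, 0.0, -90.0]
force: [0.9, 0.4, 1.2]
gripper_width: 53.6
time_s: 18.45
ee_pos: [390.2, -12.0, 60.1]
ee_rot: [-179.9, -0.0, -90.0]
force: [-0.1, 0.7, -1.8]
gripper_width: 53.8
[390.3 -12.   60.1]
30 L y 10.5 z 87.7  R y -37.7 z 87.7
38 L y 10.8 z 87.6  R y -38.1 z 87.8
46 L y 11.3 z 87.5  R y -38.6 z 87.6
54 L y 11.3 z 82.5  R y -38.7 z 81.9
62 L y 12.4 z 80.9  R y -39.5 z 81.0
70 L y 13.1 z 80.9  R y -40.7 z 80.8
78 L y 14.3 z 80.6  R y -41.6 z 80.9
86 L y 15.2 z 80.4  R y -42.8 z 80.6
94 L y 16.2 z 80.7  R y -43.9 z 81.1
102 L y 16.7 z 84.3  R y -44.4 z 84.5
110 L y 17.1 z 84.5  R y -44.7 z 84.5
118 L y 17.3 z 84.4  R y -45.1 z 84.4
126 L y 17.7 z 84.2  R y -45.6 z 84.3
134 L y 17.9 z 84.0  R y -45.7 z 84.3
```

Level this time: blade tops at z 84.4, underside about 7 mm above plate height. The blade middle sits at y -13.8. I shift +21 mm in y, then advance 116 mm.

```bash
python3 -m pendant '[{"xyz":[-0.004,0,0],"roll":0,"jaw":0.41},{"xyz":[-0.01,-0.004,0],"roll":0,"jaw":0.41},{"xyz":[-0.017,-0.01,0],"roll":0,"jaw":0.41},{"xyz":[-0.021,-0.018,0],"roll":0,"jaw":0.41},{"xyz":[-0.021,-0.028,0],"roll":0,"jaw":0.41},{"xyz":[-0.021,-0.038,0],"roll":0,"jaw":0.41},{"xyz":[-0.021,-0.045,0],"roll":0,"jaw":0.41},{"xyz":[-0.021,-0.048,0],"roll":0,"jaw":0.41}]' 20
python3 -m pendant '[{"xyz":[0,-0.004,0],"roll":0,"jaw":0.41},{"xyz":[0,-0.012,0],"roll":0,"jaw":0.41},{"xyz":[0,-0.024,0],"roll":0,"jaw":0.41},{"xyz":[0,-0.038,0],"roll":0,"jaw":0.41},{"xyz":[0,-0.05,0],"roll":0,"jaw":0.41},{"xyz":[0,-0.06,0],"roll":0,"jaw":0.41},{"xyz":[0,-0.066,0],"roll":0,"jaw":0.41},{"xyz":[0,-0.068,0],"roll":0,"jaw":0.41}]' 20
python3 t.py w7
```

```text
time_s: 19.5
ee_pos: [438.6, 8.9, 59.5]
ee_rot: [-180.0, -0.0, -90.0]
force: [-0.4, 0.5, -1.4]
gripper_width: 54.2
time_s: 20.5
ee_pos: [506.2, 9.0, 59.5]
ee_rot: [180.0, -0.0, -90.0]
force: [-0.1, 0.2, -1.0]
gripper_width: 54.1
[506.2   9.   59.5]
30 L y 31.5 z 87.1  R y -16.7 z 87.2
38 L y 31.9 z 86.9  R y -17.0 z 87.1
46 L y 32.4 z 87.0  R y -17.6 z 86.8
54 L y 32.3 z 81.6  R y -17.7 z 81.1
62 L y 33.3 z 80.3  R y -18.5 z 80.2
70 L y 34.2 z 80.1  R y -19.7 z 80.1
78 L y 35.2 z 80.2  R y -20.6 z 80.2
86 L y 36.2 z 80.1  R y -21.7 z 80.0
94 L y 37.3 z 80.3  R y -22.7 z 80.4
102 L y 37.4 z 83.8  R y -10.2 z 84.3
110 L y 28.0 z 84.9  R y -11.2 z 86.5
118 L y 37.8 z 85.1  R y -11.7 z 87.0
126 L y 38.5 z 84.1  R y -23.9 z 85.3
134 L y 38.9 z 83.9  R y -24.6 z 84.0
```

View pics/w7.png

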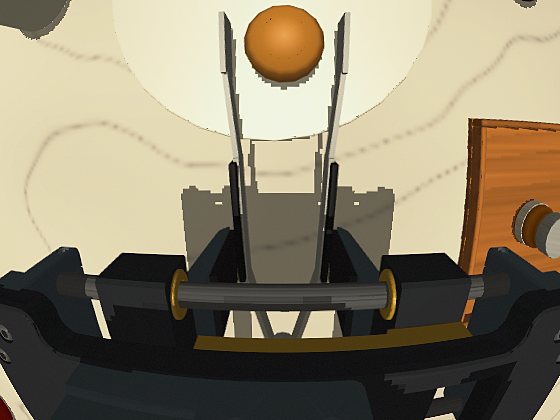

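The roll sits centred between the blades at (284,44). Closing on it.

```bash
python3 -m pendant '[{"xyz":[0,0,0],"roll":0,"jaw":0.44},{"xyz":[0,0,0],"roll":0,"jaw":0.47},{"xyz":[0,0,0],"roll":0,"jaw":0.5},{"xyz":[0,0,0],"roll":0,"jaw":0.53},{"xyz":[0,0,0],"roll":0,"jaw":0.57},{"xyz":[0,0,0],"roll":0,"jaw":0.6},{"xyz":[0,0,0],"roll":0,"jaw":0.65},{"xyz":[0,0,0],"roll":0,"jaw":0.65}]' 35
python3 -m pendant '[{"xyz":[0,0,-0.002],"roll":0,"jaw":0.65},{"xyz":[0,0,-0.008],"roll":0,"jaw":0.65},{"xyz":[0,0,-0.018],"roll":0,"jaw":0.65},{"xyz":[0,0,-0.03],"roll":0,"jaw":0.65},{"xyz":[0,0,-0.042],"roll":0,"jaw":0.65},{"xyz":[0,0,-0.052],"roll":0,"jaw":0.65},{"xyz":[0,0,-0.058],"roll":0,"jaw":0.65},{"xyz":[0,0,-0.06],"roll":0,"jaw":0.65}]' 35
python3 t.py w8
```

```text
time_s: 21.55
ee_pos: [506.0, 9.0, 59.6]
ee_rot: [-180.0, -0.0, -90.0]
force: [-0.2, 0.5, -0.7]
gripper_width: 44.8
time_s: 22.55
ee_pos: [506.1, 9.0, 120.0]
ee_rot: [-180.0, -0.0, -90.0]
force: [-0.1, -0.5, -1.6]
gripper_width: 45.1
[506.1   9.  119.9]
30 L y 26.7 z 147.6  R y -11.6 z 147.4
38 L y 26.6 z 147.6  R y -11.8 z 147.6
46 L y 26.6 z 147.6  R y -11.8 z 147.6
54 L y 26.1 z 141.7  R y -11.6 z 142.1
62 L y 26.7 z 140.7  R y -12.1 z 140.8
70 L y 27.2 z 140.5  R y -12.6 z 140.7
78 L y 28.0 z 140.9  R y -13.4 z 140.8
86 L y 28.6 z 140.7  R y -14.0 z 140.7
94 L y 29.2 z 140.7  R y -14.5 z 140.6
102 L y 28.9 z 144.2  R y -9.5 z 144.6
110 L y 27.1 z 145.0  R y -10.7 z 146.8
118 L y 26.8 z 145.6  R y -10.5 z 147.5
126 L y 28.8 z 144.6  R y -10.7 z 145.7
134 L y 28.9 z 144.1  R y -14.6 z 144.0
```

View pics/w8.png

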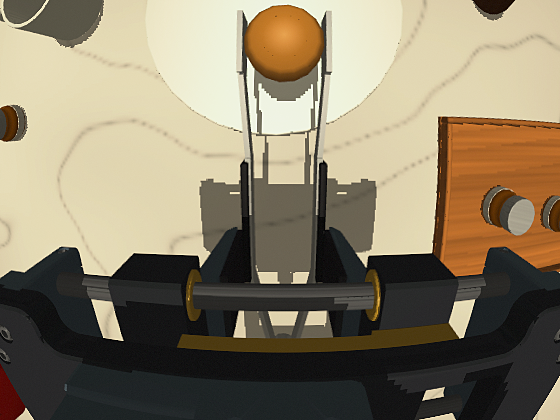

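The roll is lifted clear, pinched level between the blades at (284,44). Carrying it to the tray.

```bash
python3 -m pendant '[{"xyz":[0,0.002,-0.005],"roll":0,"jaw":0.65},{"xyz":[0,0.008,-0.015],"roll":0,"jaw":0.65},{"xyz":[0,0.02,-0.03],"roll":0,"jaw":0.65},{"xyz":[0.003,0.036,-0.048],"roll":0,"jaw":0.65},{"xyz":[0.01,0.052,-0.066],"roll":0,"jaw":0.65},{"xyz":[0.022,0.068,-0.082],"roll":0,"jaw":0.65},{"xyz":[0.037,0.083,-0.094],"roll":0,"jaw":0.65},{"xyz":[0.055,0.096,-0.1],"roll":0,"jaw":0.65}]' 35
python3 -m pendant '[{"xyz":[0.02,0.01,0],"roll":0,"jaw":0.65},{"xyz":[0.043,0.018,0],"roll":0,"jaw":0.65},{"xyz":[0.066,0.024,0],"roll":0,"jaw":0.65},{"xyz":[0.09,0.028,0],"roll":0,"jaw":0.65},{"xyz":[0.114,0.028,0],"roll":0,"jaw":0.65},{"xyz":[0.138,0.028,0],"roll":0,"jaw":0.65},{"xyz":[0.16,0.028,0],"roll":0,"jaw":0.65},{"xyz":[0.18,0.028,0],"roll":0,"jaw":0.65}]' 35
python3 -m pendant '[{"xyz":[0.018,0,0],"roll":0,"jaw":0.65},{"xyz":[0.034,0,0],"roll":0,"jaw":0.65},{"xyz":[0.047,0,0],"roll":0,"jaw":0.65},{"xyz":[0.056,0,0],"roll":0,"jaw":0.65},{"xyz":[0.06,0,0],"roll":0,"jaw":0.65},{"xyz":[0.06,0,0],"roll":0,"jaw":0.65},{"xyz":[0.06,0,0],"roll":0,"jaw":0.65},{"xyz":[0.06,0,0],"roll":0,"jaw":0.65}]' 35
python3 t.py w9
python3 - <<'E'
from h import *
im,d,P=cloud("side"); im2,_,P2=cloud("scene")
cv2.imwrite("pics/s9.png",np.hstack([im[150:,100:500],im2[60:330,0:400]]))
for t,c in dict(A=(490,-340),B=(500,-235),C=(602,338)).items():
  for n,Q in (("side",P),("scene",P2)):
    m=(Q[...,2]>40)&(Q[...,2]<70)&(np.hypot(Q[...,0]-c[0],Q[...,1]-c[1])<33); q=Q[m]
    if len(q): print(t,n,len(q),np.median(q,0).round(1))
E
```

```text
time_s: 23.6
ee_pos: [409.1, -46.7, 220.9]
ee_rot: [-179.9, -0.0, -90.0]
force: [-0.3, -0.6, -1.5]
gripper_width: 44.6
time_s: 24.6
ee_pos: [381.1, -227.0, 220.0]
ee_rot: [-180.0, -0.0, -90.0]
force: [0.3, 0.3, -2.8]
gripper_width: 44.8
time_s: 25.6
ee_pos: [382.0, -285.6, 219.6]
ee_rot: [-180.0, 0.0, -90.0]
force: [0.0, 0.6, -2.6]
gripper_width: 45.5
[ 382.1 -285.7  219.6]
30 L y -267.9 z 247.0  R y -306.2 z 247.2
38 L y -268.1 z 247.2  R y -306.2 z 247.2
46 L y -268.2 z 247.1  R y -306.4 z 247.1
54 L y -268.4 z 241.7  R y -306.2 z 241.5
62 L y -267.9 z 240.1  R y -306.7 z 240.1
70 L y -267.4 z 240.2  R y -307.2 z 240.3
78 L y -266.6 z 240.3  R y -308.0 z 240.3
86 L y -266.0 z 240.2  R y -308.6 z 240.1
94 L y -265.5 z 240.2  R y -309.1 z 240.2
102 L y -265.7 z 243.9  R y -304.5 z 244.2
110 L y -267.8 z 244.5  R y -305.2 z 246.2
118 L y -267.6 z 245.1  R y -305.0 z 247.0
126 L y -265.8 z 244.2  R y -305.9 z 244.9
134 L y -265.7 z 243.8  R y -309.1 z 243.6
A side 371 [ 486.3 -342.3   55.2]
A scene 193 [ 501.1 -335.    53.6]
B side 301 [ 495.4 -238.7   55.2]
B scene 187 [ 509.7 -231.5   53.6]
C side 109 [599.4 333.8  48.9]
C scene 163 [611.  338.7  48.1]
```

View pics/s9.png

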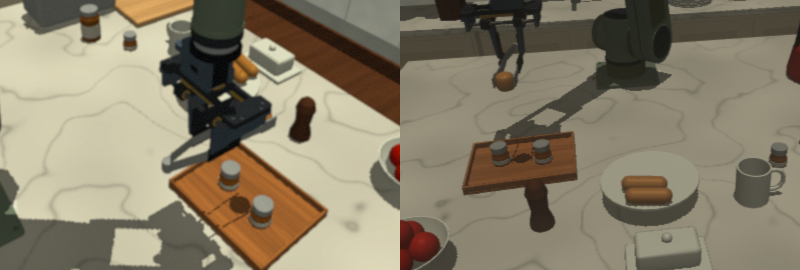

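Both jars stand upright in the tray with their tops at about z 55. Jar C hasn't moved, and the roll hangs in the tongs over the tray. Handing in.

```bash
python3 -c "
from workcell import env
print(env.job_done()); s=env.state(); print(s['time_s'],s['ee_pos'],s['gripper_width'])"
```

```text
the job is handed in; nothing more can be done
None
the job is handed in; nothing more can be done
```

I handed the job in at about 26 s. Jars A and B are upright in the tray, and the tongs are still in the gripper holding the roll over it.

- **Jars:** the lids of A and B read z ≈ 55 mm in the last pictures, which is upright on the tray floor. Jar C measured within about 10 mm of its first position, the usual difference between the cameras.
- **Roll:** it is pinched level between the blades near (500, -287), the tray's middle. Its underside is about 210 mm above the counter. The gripper opening held at about 45 mm (±0.5) throughout the carry, and the fingers never touched the roll.
- **Fault on the way:** on the first lift the tongs pitched head-down in the pads. I laid them flat on the counter again, regripped 18 mm nearer the head, and they stayed level from then on.
- **Other things:** in the final pictures the finger rolls, mill, honey jar and mug look undisturbed. I did not measure their positions again.

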